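# Fit the slicer's insert plate over its pin

## Task

Fit the loose insert plate into the vegetable slicer: lay it in the open near part of the channel, with its hole ahead of its grip rib, slide it gently away from the slicer's loop handle, under the two keepers, until its hole drops over the pin, and leave it flat on the deck, fully home. The pin was last set somewhere along its slot and is locked, so feel for it and never force the plate against the slicer. Leave the peg, the small candle and the spice jar in the middle where they are.

Things in the scene. Friction and masses are not known exactly. Their poses are not given: they have to be found in the camera images.
- slicer: fixed grey vegetable slicer, 256 x 100 mm; loop handle 36 mm beyond its near end (-x). Origin: centre of underside, on the worktop; x along the channel from handle end to keeper end, z up. Deck 24 mm above origin. Channel 79 mm wide (y -39.5 to 39.5) between side walls 14 mm above the deck, with outward-flared lips on top (to 22 mm above the deck) over x = -126 to 28
- slot_mid (a point): middle of the pin's slot, on the deck's surface (slicer x = y = 0, z = 24 mm); axes as the slicer's. The locked steel pin, 10 mm thick and 6 mm tall above the deck, top bevelled to 6 mm across, stands on the channel's centre line, up to 26 mm before or behind this point along x; it differs each time and is not measured
- keeper_edge (a point): on the centre line, at the near edge and underside height of the two keepers (slicer x = 42, 21 mm above the deck); axes as the slicer's. From x = 42 to 124 they hang 8 mm over the channel from each side, 4 mm thick: nothing can be lowered in there; the plate's front end must slide in under them
- plate: loose steel insert plate, 160 x 76 x 5 mm, 0.15 to 0.31 kg. Origin: centre of underside; x along its length, the end to go first (under the keepers) at +80 mm, z up. Pushed along over the pin it slides smoothly (1 to 4 N) until its hole falls over the pin, when it stops hard
- plate_hole (a point): centre of the plate's round through hole (14 mm wide) at its underside, at plate x = +2 mm, y = 0; axes as the plate's. Laid with this point at slicer x = -43, the front end is 7 mm short of the keepers and the plate rests on the pin and its own rear edge, sloping up to the front by up to about 5 degrees
- plate_rib (a point): middle of the top of the grip rib, which stands across the plate at plate x = -26 mm, 31 mm above the underside; 10 mm thick along x, 44 mm long along y; axes as the plate's
- pegs_1: wooden clothes peg, 15 x 72 x 12 mm, lying loose; origin at its underside
- candle_1: tea light, 38 mm across, 15 mm high, loose; origin at its underside
- spice_jar_3: small spice jar with a black cap, 40 mm across, 105 mm high, standing loose; origin at its underside
Things that resemble listed ones, but are neither listed nor needed, are in the scene too. There is more than one size of the plate; the one meant has the size given above.

How it is judged:
At the end, for the whole second after the job is handed in: Plate at rest, flat on the deck (hole under 1.5 mm above it, tilt under 0.02 rad), along the channel (within 0.06 rad, hole within 4 mm of its centre line), front end under the keepers, rib on the handle side, hole within 30 mm of the slot's middle: so the pin stands in the hole (x of plate_hole in the frame of slot_mid between -0.03 and 0.03 m and y of plate_hole in the frame of slot_mid between -0.004 and 0.004 m and z of plate_hole in the frame of slot_mid below 0.0015 m and angle between the z axis of plate and the z axis of slicer, either way round below 0.02 rad and angle between the x axis of plate and the x axis of slicer, either way round below 0.06 rad and x of keeper_edge in the frame of plate above 0 m and linear speed of plate below 0.01 m/s); the robot touches nothing.
It fails at once if the plate is pressed or pushed against the slicer or its pin with more than 15 N (contact force between plate and slicer above 15 N).
It fails at once if the clothes peg is moved more than 20 mm (distance of pegs_1 from where it was at the start of the episode above 0.02 m).
It fails at once if the tea light is moved more than 20 mm (distance of candle_1 from where it was at the start of the episode above 0.02 m).
It fails at once if the spice jar is moved more than 20 mm (distance of spice_jar_3 from where it was at the start of the episode above 0.02 m).
It also fails if it takes over 51 s, if anything falls off the work surface, if the arm or the gripper's body presses on something with over 40 N, if the wrist force passes 120 N, or if a joint passes its speed limit or range.

## Robot

A 7-joint arm with a two-finger parallel gripper is mounted at the origin on a cart in front of the work surface, level with it; the furniture and walls round the work are solid. World frame = base frame: x ahead of the robot, y to its left, z up, the work surface at z = 0. Lengths are in m, angles in rad, forces in N, time in s.
With the tool pointing down it reaches from about 0.425 to 0.875 m from the base axis. Payload 4.7 kg.
Tool frame: the origin (TCP) lies midway between the tips of the shut fingers; the grasp point (between the pads) lies 19 mm behind it; z points along the fingers, y is the direction in which the jaws open and shut (so a half turn about z gives the same grasp; the last joint's range is limited). The gripper opens to 87 mm and grips with 3 to 60 N. Pads are 19 mm wide; open, the fingers measure 117 mm over their backs; the gripper's body (75 mm by 190 mm) begins 51 mm behind the grasp point.
Start: joints at [-1.133, 0.321, -0.07, 1.45, 0.023, 1.371, -0.057], TCP at [0.267, 0.593, 0.223] pointing down, gripper open.
Joint ranges: [-2.86, 2.86], [-0.3, 2.09], [-1.38, 1.24], [0.06, 2.45], [-1.56, 4.7], [0.09, 2.05], [-2.69, 2.69]. Speed limits (rad/s): [2.57, 2.57, 3.14, 3.14, 3.14, 3.14, 3.14].

## Interface

Orientations are given as a rotation vector (axis times angle).
In Python, from bench import get_state, eyes, job gives the robot as it stands. The module is installed in compiled form; this text tells all that it offers.
- The arm moves only by the shell command python3 -m jog 'ROWS' [FORCE]. ROWS is JSON, a list that holds one entry, the list of rows, each a list of 5 numbers: the opening, from 0 (shut) to 1 (fully open), then the shift along the tool's x, y, z in units of 40 mm (1.0 is 40 mm), then the turn about the tool's z in units of 5 degrees (1.0 is 5 degrees). In form: [[[jaw, dx, dy, dz, turn], ...]]. A call has 1 to 10 rows; each row shifts and turns the commanded pose from where the row before left it, along the tool's axes as they then stand; what a row does not reach is not made up. A row lasts 1/8 s, in which the tool goes at most 62.5 mm and 10.7 degrees, less where a joint would pass 70% of its speed; a pose out of reach is approached as far as the arm can. A call is refused whole if a number of a shift passes 1 or a number of a turn 1, either way. A call with a gripper value outside its range is refused whole. The fingers move at their own pace and stop on an object; FORCE is the grip in N (left out, the last holds). Time passes only in rows, so rows that do not move let the fingers close. It gives the time, the measured TCP pose, the force and the opening at its end, in the units of the state.
- get_state(): the state, without advancing time (a new reading comes with each control period).
- eyes.get_image(name): name is "scene" or "top" or "wrist"; returns (picture, depth): 420x560x3 uint8, red, green, blue; 420x560 float32, m along the optical axis (not along the pixel's ray), 0 where there is no reading.
- eyes.camera_params(name): a dict with "camera_matrix" (3x3 intrinsics, pixels), "pose" (4x4, takes a point from camera to world coordinates); the wrist camera has in their place "mount" (4x4, takes a point from camera to tool coordinates, whose origin is the TCP and whose axes are the flange's). Camera axes: x right, y down, z forward; pixel columns grow to the right and rows downward; lengths in m; the calibration is good to about 2 mm. A picture is of the moment at which its call begins: read the wrist's pose just before it. camera_params takes no time and is no camera call.
- job.close_job(): hands the job in, once; it reports no verdict.
The state is a dict: "time": time; "joint_positions": joint angles; "qd": joint speeds; "joint_torque": joint torques, N m; "position": TCP position; "tool_rot": TCP orientation; "ft_force": force on the tool from outside, world axes, zero at the start; "torque": the same for the moment, N m; "grip_width": opening from 0.0 (shut) to 1.0 (fully open).
Only numpy, scipy, OpenCV 4.12 (cv2) and the standard library are available. Lean on these libraries where they do the work, as an engineer would, in place of code of your own. Each camera call takes 0.05 s, during which the arm holds its last target. There are 200 camera calls.

## Working session

There is one attempt and no reset: what is moved stays moved. The work goes in short steps, Python scripts to look and compute and a shell command to move; the robot and the scene stay as the last step left them, time stands still between calls to the robot, and variables do not carry over. Pictures are saved under pics/ and viewed, about 8 in all and at most 12, crops included, and the job is handed in when it is done.

```bash
mkdir -p pics
cat > h.py <<'E'
import numpy as np, cv2
from bench import get_state, eyes, job
from scipy.spatial.transform import Rotation as R
def grab(n):
    s=get_state(); im,d=eyes.get_image(n); p=eyes.camera_params(n); K=np.array(p["camera_matrix"])
    if "pose" in p: T=np.array(p["pose"])
    else:
        W=np.eye(4); W[:3,:3]=R.from_rotvec(s["tool_rot"]).as_matrix(); W[:3,3]=s["position"]; T=W@np.array(p["mount"])
    return im,d,K,T
def cloud(d,K,T):
    v,u=np.indices(d.shape); P=np.stack([(u-K[0,2])/K[0,0]*d,(v-K[1,2])/K[1,1]*d,d],-1)
    return P@T[:3,:3].T+T[:3,3]
def ray(u,v,K,T,z):
    r=T[:3,:3]@np.linalg.inv(K)@[u,v,1]; return T[:3,3]+r*(z-T[2,3])/r[2]
def save(n,im): cv2.imwrite("pics/"+n,cv2.cvtColor(im,cv2.COLOR_RGB2BGR))
E
python3 - <<'E'
from h import *
s=get_state(); print(s)
for n in("top","scene"):
    im,d,K,T=grab(n); np.savez(n+".npz",im=im,d=d,K=K,T=T); save(n+"0.png",im); print(n,K.tolist(),T.round(3).tolist())
E
```

```text
{'time': 0.0, 'joint_positions': array([-1.13291839,  0.32179941, -0.07010559,  1.45169564,  0.0225983 ,
        1.37077697, -0.05690684]), 'qd': array([ 4.97753617e-05,  1.65322746e-04, -1.13353030e-03,  7.79819607e-04,
        1.56609403e-03, -3.85184729e-04,  9.20888110e-04]), 'joint_torque': array([ 6.48045370e-04, -4.91283488e+01, -4.03469000e-01, -3.12522089e+01,
       -6.38068607e-02,  4.41410369e-02,  2.08013134e-04]), 'position': array([0.26708878, 0.59197967, 0.22146662]), 'tool_rot': array([-6.60566652e-01, -3.07104327e+00,  2.93178927e-03]), 'ft_force': array([-0.24576307, -0.41292403,  0.31638957]), 'torque': array([ 0.04873111,  0.00916064, -0.02018644]), 'grip_width': 0.9976305543360381}
top [[517.6720167435234, 0.0, 282.103187109551], [0.0, 517.6720167435234, 216.60329689330845], [0.0, 0.0, 1.0]] [[0.019, -0.994, 0.108, 0.348], [-1.0, -0.019, 0.002, -0.164], [-0.0, -0.108, -0.994, 1.398], [0.0, 0.0, 0.0, 1.0]]
scene [[500.57745686111804, 0.0, 280.88360395615507], [0.0, 500.57745686111804, 207.67249841497124], [0.0, 0.0, 1.0]] [[0.491, -0.411, 0.768, -0.434], [-0.871, -0.226, 0.436, -0.701], [-0.006, -0.883, -0.469, 0.642], [0.0, 0.0, 0.0, 1.0]]
```

View pics/top0.png

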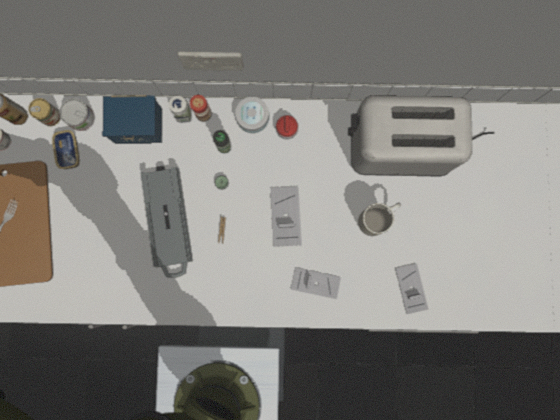

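View pics/scene0.png

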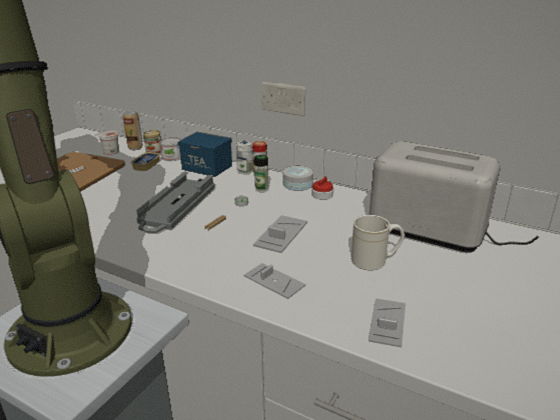

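The top view shows the slicer at (167,215) with its loop handle at (174,267), the peg at (222,229), the candle at (221,181) and the green jar with a black cap at (221,140). There are three candidate plates, at (285,216), (316,282) and (411,288), so I'll measure their sizes.

Run:
```python
from h import *
z=np.load("top.npz"); im,d,K,T=[z[k] for k in("im","d","K","T")]
g=cv2.cvtColor(im,cv2.COLOR_RGB2GRAY); hsv=cv2.cvtColor(im,cv2.COLOR_RGB2HSV)
C=cloud(d,K,T)
print([ (n,C[v,u].round(3).tolist(),im[v,u].tolist()) for n,u,v in [("A",290,205),("B",325,285),("C",412,300),("tab",250,250),("A rib",284,223),("deck",175,240)]])
for n,(x0,y0,x1,y1) in dict(A=(262,178,308,252),B=(284,260,348,304),C=(388,256,434,320)).items():
    m=np.zeros_like(g); m[y0:y1,x0:x1]=(g[y0:y1,x0:x1]<175)
    c=max(cv2.findContours(m,cv2.RETR_EXTERNAL,cv2.CHAIN_APPROX_NONE)[0],key=cv2.contourArea)
    P=np.array([ray(u,v,K,T,0.004)[:2] for u,v in c[:,0]],np.float32)
    r=cv2.minAreaRect(P); print(n,r)
tiles=[cv2.resize(im[y:y+80,x:x+80],(400,400),interpolation=cv2.INTER_CUBIC) for x,y in((245,176),(276,242))]
save("crop.png",np.hstack(tiles))
```

```text
[('A', [0.532, -0.182, 0.005], [156, 156, 154]), ('B', [0.318, -0.279, 0.006], [152, 151, 150]), ('C', [0.283, -0.513, -0.001], [145, 145, 147]), ('tab', [0.408, -0.077, -0.0], [191, 191, 187]), ('A rib', [0.48, -0.167, 0.031], [111, 107, 107]), ('deck', [0.43, 0.122, 0.025], [115, 118, 114])]
A ((0.5032926201820374, -0.1690610647201538), (0.165144145488739, 0.08041927963495255), 4.440195083618164)
B ((0.3249116539955139, -0.2524248957633972), (0.12995369732379913, 0.06311206519603729), 78.84151458740234)
C ((0.3154049515724182, -0.5080949664115906), (0.129928857088089, 0.06373290717601776), 13.911776542663574)
```

View pics/crop.png

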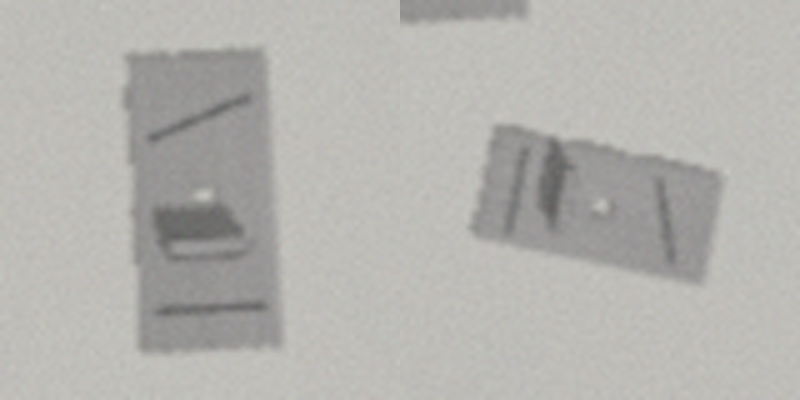

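The three candidates are A at (285,216), B at (316,282) and C at (411,288). A measures about 162 x 78 mm, which fits 160 x 76. B and C measure about 130 x 63 mm and are too small. The crop shows A with its hole ahead of the rib (towards world +x), so its x axis already points away from me. Next I'll measure the slicer.

```bash
cat >> h.py <<'E'
def plan(tx,ty,tz,yaw=None,n=None):
    "print rows (dx,dy,dz,turn in units) from present pose to TCP target; yaw=world angle deg of tool y (mod 180)"
    s=get_state(); p=np.array(s["position"]); M=R.from_rotvec(s["tool_rot"]).as_matrix()
    cur=np.degrees(np.arctan2(M[1,1],M[0,1])); dy=0 if yaw is None else (yaw-cur+90)%180-90
    D=np.array([tx,ty,tz])-p; n=n or int(max(np.ceil(np.linalg.norm(D)/.036),np.ceil(abs(dy)/5),1))
    out=[]
    for i in range(n):
        a=np.radians(cur+dy*i/n); Y=np.array([np.cos(a),np.sin(a),0]); Z=np.array([0,0,-1.]); X=np.cross(Y,Z)
        out.append([round(float(q),2) for q in (*(np.array([X,Y,Z])@D/n/.04),-dy/n/5)])
    print("at",p.round(4),"yaw",cur.round(2),"tilt",np.degrees(np.arccos(-M[2,2])).round(2),"t",s["time"],"F",np.round(s["ft_force"],2),"g",round(s["grip_width"],3)); print(n,out)
E
python3 - <<'E'
from h import *
z=np.load("top.npz"); im,d,K,T=[z[k] for k in("im","d","K","T")]
C=cloud(d,K,T)
reg=np.zeros(d.shape,bool); reg[155:275,138:196]=1
x,y,zz=C[...,0],C[...,1],C[...,2]
m=reg&(zz>.033)&(zz<.06)
print("walls n",m.sum(), "z", np.percentile(zz[m],[5,50,95]))
r=cv2.minAreaRect(C[m][:,:2].astype(np.float32)); print("walls",r)
m=reg&(zz>.012)&(zz<.06); r=cv2.minAreaRect(C[m][:,:2].astype(np.float32)); print("all",r)
for n,u,v in[("peg",222,229),("candle",221,181),("jar",221,140)]: print(n,C[v,u].round(3))
plan(0.44,0.13,0.27,12)
E
```

```text
walls n 889 z [0.03475695 0.04484445 0.0518728 ]
walls ((0.49176210165023804, 0.14674663543701172), (0.2504864037036896, 0.09784892201423645), 10.849462509155273)
all ((0.483684778213501, 0.14416545629501343), (0.2985316216945648, 0.09954866021871567), 10.34554386138916)
peg [0.463 0.    0.005]
candle [0.593 0.006 0.01 ]
jar [ 0.683 -0.002  0.104]
at [0.2671 0.592  0.2216] yaw 65.72 tilt 0.1 t 0.1 F [ 0.36  0.25 -0.04] g 1.001
14 [[-0.62, -0.63, -0.09, 0.77], [-0.66, -0.58, -0.09, 0.77], [-0.7, -0.54, -0.09, 0.77], [-0.73, -0.49, -0.09, 0.77], [-0.76, -0.44, -0.09, 0.77], [-0.79, -0.39, -0.09, 0.77], [-0.82, -0.33, -0.09, 0.77], [-0.84, -0.28, -0.09, 0.77], [-0.85, -0.22, -0.09, 0.77], [-0.87, -0.16, -0.09, 0.77], [-0.87, -0.1, -0.09, 0.77], [-0.88, -0.05, -0.09, 0.77], [-0.88, 0.01, -0.09, 0.77], [-0.88, 0.07, -0.09, 0.77]]
```

```bash
python3 -m jog '[[[1,-0.62,-0.63,-0.09,0.77],[1,-0.66,-0.58,-0.09,0.77],[1,-0.7,-0.54,-0.09,0.77],[1,-0.73,-0.49,-0.09,0.77],[1,-0.76,-0.44,-0.09,0.77],[1,-0.79,-0.39,-0.09,0.77],[1,-0.82,-0.33,-0.09,0.77],[1,-0.84,-0.28,-0.09,0.77],[1,-0.85,-0.22,-0.09,0.77],[1,-0.87,-0.16,-0.09,0.77]]]' && python3 -m jog '[[[1,-0.87,-0.1,-0.09,0.77],[1,-0.88,-0.05,-0.09,0.77],[1,-0.88,0.01,-0.09,0.77],[1,-0.88,0.07,-0.09,0.77],[1,0,0,0,0],[1,0,0,0,0]]]'
python3 - <<'E'
from h import *
im,d,K,T=grab("wrist"); np.savez("w1.npz",im=im,d=d,K=K,T=T); save("w1.png",im); print(T.round(3).tolist(),K.tolist())
plan(0.477,-0.171,0.12,4.44)
E
```

```text
time: 1.35
position: [0.391, 0.2598, 0.2588]
tool_rot: [1.642, 2.678, 0.0]
ft_force: [1.2, 1.1, -0.0]
grip_width: 1.002
time: 2.1
position: [0.4391, 0.1299, 0.2729]
tool_rot: [-1.981, -2.437, -0.0]
ft_force: [0.3, 0.4, -1.1]
grip_width: 1.003
[[0.979, 0.196, 0.055, 0.423], [0.204, -0.942, -0.266, 0.202], [0.0, 0.272, -0.962, 0.436], [0.0, 0.0, 0.0, 1.0]] [[346.0610241161675, 0.0, 282.39417878413195], [0.0, 346.0610241161675, 214.10068384349918], [0.0, 0.0, 1.0]]
at [0.4389 0.1305 0.2728] yaw 11.87 tilt 0.03 t 2.15 F [-0.79  0.42 -0.53] g 0.997
10 [[-0.76, -0.06, 0.38, 0.15], [-0.76, -0.05, 0.38, 0.15], [-0.76, -0.04, 0.38, 0.15], [-0.76, -0.03, 0.38, 0.15], [-0.76, -0.02, 0.38, 0.15], [-0.76, -0.01, 0.38, 0.15], [-0.76, -0.0, 0.38, 0.15], [-0.76, 0.01, 0.38, 0.15], [-0.76, 0.02, 0.38, 0.15], [-0.76, 0.03, 0.38, 0.15]]
```

View pics/w1.png

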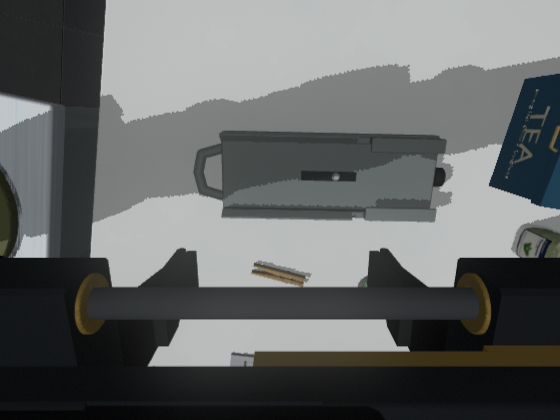

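The wrist view shows the slicer with its handle loop at (207,172) and keepers at about (405,145) and (400,213). The slot runs from (301,176) to (356,176) with the pin at (335,177). The peg and the fingers are also in view.

Run:
```python
from h import *
z=np.load("w1.npz"); im,d,K,T=[z[k] for k in("im","d","K","T")]
C=cloud(d,K,T); g=cv2.cvtColor(im,cv2.COLOR_RGB2GRAY)
sl=np.zeros_like(g); sl[165:190,290:366]=(g[165:190,290:366]<60)
n,l,st,_=cv2.connectedComponentsWithStats(sl); print(st)
v,u=np.nonzero(sl); P=np.array([ray(a,b,K,T,.024) for a,b in zip(u,v)])[:,:2]
r=cv2.minAreaRect(P.astype(np.float32)); print("slot",r)
b=np.zeros_like(g); b[165:190,318:352]=(g[165:190,318:352]>120)
n,l,st,ce=cv2.connectedComponentsWithStats(b); print("pin blobs",st[1:],ce[1:]); print("pin depth z",C[174:181,331:340,2].round(4))
# deck rows: inner wall edges by height
zz=C[...,2]; reg=np.zeros(d.shape,bool); reg[120:225,190:450]=1
yaw=np.radians(10.8); ex=np.array([np.cos(yaw),np.sin(yaw)]); ey=np.array([-ex[1],ex[0]]); o=np.array(r[0])
XY=C[...,:2]-o; sx=XY@ex; sy=XY@ey
A=[]
for x0 in np.arange(-.115,.036,.005):
    m=reg&(abs(sx-x0)<.0025)&(abs(zz-.024)<.004); A.append((x0,sy[m].min(),sy[m].max()))
A=np.array(A); print((A*1000).round(1).tolist())
print("lo fit",np.polyfit(A[:,0],A[:,1],1),"hi fit",np.polyfit(A[:,0],A[:,2],1))
m=reg&(zz>.015)&(zz<.055); rr=cv2.minAreaRect(C[m][:,:2].astype(np.float32)); print("all",rr)
m=reg&(abs(sy)<.03)&(abs(sx)<.1); print("deck z",np.median(zz[m]))
m=reg&(abs(zz-.047)<.004)&(sx>0); print("keeper/lip top x range",sx[m].min(),sx[m].max())
```

```text
[[     0      0    560    420 234756]
 [   301    171     55     10    444]]
slot ((0.4910433888435364, 0.14666129648685455), (0.06515815854072571, 0.010874482803046703), 11.757226943969727)
pin blobs [[334 176   5   4  16]] [[335.75   177.5625]]
pin depth z [[0.0239 0.0261 0.0285 0.0297 0.0301 0.0305 0.0304 0.0303 0.024 ]
 [0.0251 0.0269 0.0292 0.0312 0.0312 0.032  0.0308 0.0303 0.0298]
 [0.0257 0.0277 0.03   0.0304 0.031  0.031  0.0313 0.0306 0.0295]
 [0.0254 0.0286 0.029  0.0308 0.0309 0.0301 0.0317 0.0301 0.0301]
 [0.0254 0.0276 0.0301 0.0315 0.436  0.03   0.0318 0.0308 0.0299]
 [0.0252 0.0255 0.0298 0.032  0.0315 0.0307 0.0298 0.0307 0.0291]
 [0.0244 0.0254 0.0266 0.029  0.029  0.0298 0.0308 0.0278 0.0263]]
[[-115.0, -39.5, 50.0], [-110.0, -39.9, 50.0], [-105.0, -39.3, 49.1], [-100.0, -39.7, 49.2], [-95.0, -39.6, 49.2], [-90.0, -39.8, 49.3], [-85.0, -40.8, 49.4], [-80.0, -40.3, 49.5], [-75.0, -40.3, 49.5], [-70.0, -40.0, 49.6], [-65.0, -40.1, 49.7], [-60.0, -40.0, 49.7], [-55.0, -40.2, 49.7], [-50.0, -40.1, 48.9], [-45.0, -40.1, 49.0], [-40.0, -40.1, 49.1], [-35.0, -40.0, 49.1], [-30.0, -40.6, 49.2], [-25.0, -40.6, 49.3], [-20.0, -40.8, 49.4], [-15.0, -40.5, 49.4], [-10.0, -40.2, 49.5], [-5.0, -40.5, 49.5], [0.0, -40.4, 48.6], [5.0, -40.5, 48.7], [10.0, -40.1, 48.7], [15.0, -40.4, 48.9], [20.0, -40.5, 48.9], [25.0, -40.3, 49.0], [30.0, -41.0, 49.1], [35.0, -40.8, 49.1]]
lo fit [-0.00613009 -0.0404797 ] hi fit [-0.00476883  0.04908467]
all ((0.4797286093235016, 0.1445624828338623), (0.3025766611099243, 0.09897992014884949), 10.529792785644531)
deck z 0.02504191162711067
keeper/lip top x range 4.920470235024801e-05 0.12416085418490229
```

```bash
python3 -m jog '[[[1,-0.8,0.1,0,0.2],[1,-0.8,0.1,0,0.2],[1,-0.8,0.1,0,0.2],[1,-0.8,0.1,0,0.2],[1,-0.8,0.1,0,0.2],[1,-0.8,0.1,0,0.2],[1,-0.8,0.1,0.1,0.2],[1,0,0,0,0],[1,0,0,0,0]]]'
python3 - <<'E'
from h import *
im,d,K,T=grab("wrist"); np.savez("w2.npz",im=im,d=d,K=K,T=T); save("w2.png",im)
C=cloud(d,K,T); g=cv2.cvtColor(im,cv2.COLOR_RGB2GRAY)
z=C[...,2]
m=(C[...,0]>.38)&(C[...,0]<.62)&(C[...,1]>-.24)&(C[...,1]<-.09)
q=m&(z>.003)&(z<.04); print("plate",cv2.minAreaRect(C[q][:,:2].astype(np.float32)), q.sum())
q=m&(z>.02)&(z<.04); print("rib",cv2.minAreaRect(C[q][:,:2].astype(np.float32)),"z",np.percentile(z[q],[5,50,95]),q.sum())
plan(0.477,-0.171,0.12,4.44)
z=np.load("w1.npz");K,T=z["K"],z["T"]; P=ray(335.5,177,K,T,.03)
a=np.radians(10.5); D=P[:2]-[.491,.1462]; print("pin",P, "slicer x,y",D@[np.cos(a),np.sin(a)],D@[-np.sin(a),np.cos(a)])
E
```

```text
time: 3.28
position: [0.5011, -0.0853, 0.2687]
tool_rot: [-2.123, -2.315, -0.0]
ft_force: [0.1, 0.2, -0.3]
grip_width: 1.001
plate ((0.501189112663269, -0.16405089199543), (0.23691073060035706, 0.14834412932395935), 0.978268027305603) 6726
rib ((0.4748767614364624, -0.17378661036491394), (0.009535279124975204, 0.04333208128809929), 3.772557497024536) z [0.02619962 0.03140147 0.03301078] 278
at [ 0.5011 -0.0851  0.2688] yaw 4.99 tilt 0.04 t 3.325 F [0.29 0.29 0.42] g 1.001
5 [[-0.42, -0.16, 0.74, 0.02], [-0.42, -0.16, 0.74, 0.02], [-0.42, -0.16, 0.74, 0.02], [-0.42, -0.16, 0.74, 0.02], [-0.42, -0.15, 0.74, 0.02]]
pin [0.49905945 0.14753838 0.03      ] slicer x,y 0.00816839633328029 -0.00015275034524928372
```

View pics/w2.png

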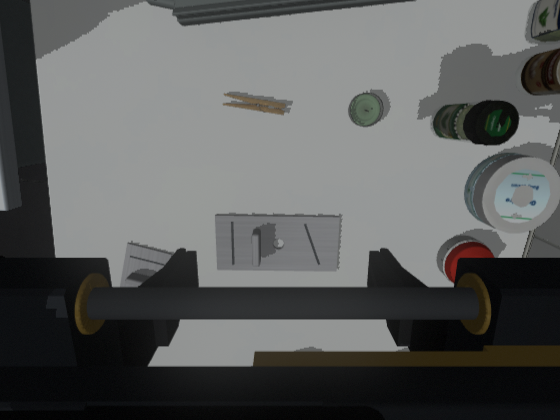

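The wrist view shows plate A whole, with corners near (216,214), (341,214), (217,271) and (339,271). The rib is at (255,247) and the hole at (279,243). The depth data puts the rib top at z = 31 mm, as it should be.

Run:
```python
from h import *
z=np.load("w2.npz"); im,d,K,T=[z[k] for k in("im","d","K","T")]
g=cv2.cvtColor(im,cv2.COLOR_RGB2GRAY); m=np.zeros_like(g); m[205:282,205:350]=g[205:282,205:350]<165
m=cv2.morphologyEx(m,cv2.MORPH_OPEN,np.ones((5,5)))
c=max(cv2.findContours(m,cv2.RETR_EXTERNAL,cv2.CHAIN_APPROX_NONE)[0],key=cv2.contourArea)
P=np.array([ray(u,v,K,T,.005)[:2] for u,v in c[:,0]],np.float32); r=cv2.minAreaRect(P); print(r)
a=np.radians(r[2] if r[1][0]>r[1][1] else r[2]-90); print("yaw",np.degrees(a),"rib",np.array(r[0])-.026*np.array([np.cos(a),np.sin(a)]))
print("hole",ray(279,243,K,T,.003))
plan(0.475,-0.1725,0.075,4.5)
```

```text
((0.5007580518722534, -0.17323768138885498), (0.1952158510684967, 0.1062731072306633), 4.929850101470947)
yaw 4.929850101470947 rib [ 0.47485423 -0.17547202]
hole [ 0.50351973 -0.17206282  0.003     ]
at [ 0.5011 -0.0851  0.2688] yaw 4.99 tilt 0.04 t 3.325 F [0.29 0.29 0.42] g 1.001
6 [[-0.35, -0.14, 0.81, 0.02], [-0.35, -0.14, 0.81, 0.02], [-0.35, -0.14, 0.81, 0.02], [-0.35, -0.14, 0.81, 0.02], [-0.35, -0.14, 0.81, 0.02], [-0.35, -0.14, 0.81, 0.02]]
```

```bash
python3 -m jog '[[[1,-0.37,-0.14,0.81,0.03],[1,-0.37,-0.14,0.81,0.03],[1,-0.36,-0.14,0.81,0.03],[0.7,-0.36,-0.14,0.81,0.03],[0.6,-0.36,-0.14,0.81,0.02],[0.5,-0.36,-0.14,0.81,0],[0.5,0,0,0,0],[0.5,0,0,0,0]]]' 10
python3 -c "
from h import *
plan(0.475,-0.1735,0.009,4.4)"
```

```text
time: 4.32
position: [0.4756, -0.1753, 0.0756]
tool_rot: [2.138, 2.301, 0.002]
ft_force: [0.3, 0.4, 1.0]
grip_width: 0.538
at [ 0.4756 -0.1753  0.0756] yaw 4.22 tilt 0.09 t 4.325 F [0.27 0.42 0.96] g 0.538
2 [[0.02, -0.01, 0.83, -0.02], [0.02, -0.01, 0.83, -0.02]]
```

```bash
python3 -m jog '[[[0.5,0.02,0,0.7,0],[0.5,0.02,0,0.5,0],[0.5,0,0,0.4,0],[0.5,0,0,0.05,0],[0.5,0,0,0,0],[0.1,0,0,0,0],[0,0,0,0,0],[0,0,0,0,0],[0,0,0,0,0],[0,0,0,0,0]]]' 12
python3 -c "
from h import *
plan(0.475,-0.1735,0.009,4.4)"
```

```text
time: 5.58
position: [0.4744, -0.175, 0.0087]
tool_rot: [2.14, 2.3, 0.0]
ft_force: [-0.7, -0.4, 0.8]
grip_width: 0.117
at [ 0.4744 -0.175   0.0087] yaw 4.12 tilt 0.02 t 5.575 F [-0.71 -0.43  0.81] g 0.117
1 [[0.04, 0.02, -0.01, -0.06]]
```

```bash
python3 -m jog '[[[0,0,0,-0.1,0],[0,0,0,-0.4,0],[0,0,0,-0.8,0],[0,0,0,-1,0],[0,0,0,-1,0],[0,0,0,-0.4,0],[0,0,0,0,0],[0,0,0,0,0]]]' 30
python3 - <<'E'
from h import *
im,d,K,T=grab("wrist"); np.savez("w3.npz",im=im,d=d,K=K,T=T); save("w3.png",im)
s=get_state(); print(s["ft_force"],s["torque"],s["grip_width"])
# target over slicer: rib at slicer x=-73
a=np.radians(10.5); o=np.array([.491,.1462]); t=o+np.array([np.cos(a),np.sin(a)])*(-.073); print(t)
plan(t[0],t[1],.14,10.5)
E
```

```text
time: 6.58
position: [0.4732, -0.1746, 0.1551]
tool_rot: [-2.139, -2.298, 0.002]
ft_force: [0.9, -0.8, -2.5]
grip_width: 0.107
[-0.17845518 -0.84556362 -2.28520855] [-0.04351122  0.06868121 -0.01105806] 0.11133272430371105
[0.41922239 0.13289681]
at [ 0.473  -0.1746  0.1549] yaw 4.12 tilt 0.18 t 6.625 F [-0.18 -0.85 -2.29] g 0.111
9 [[0.86, -0.09, 0.04, -0.14], [0.86, -0.08, 0.04, -0.14], [0.86, -0.07, 0.04, -0.14], [0.87, -0.06, 0.04, -0.14], [0.87, -0.04, 0.04, -0.14], [0.87, -0.03, 0.04, -0.14], [0.87, -0.02, 0.04, -0.14], [0.87, -0.01, 0.04, -0.14], [0.87, -0.0, 0.04, -0.14]]
```

View pics/w3.png

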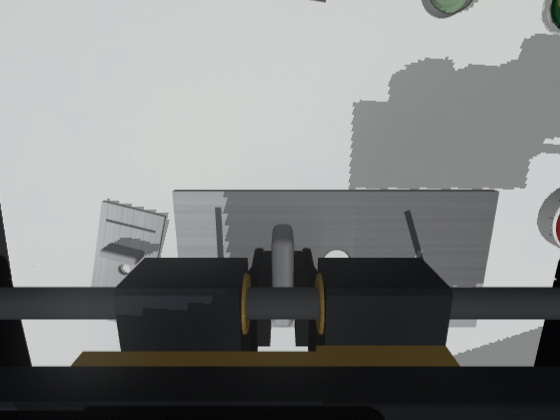

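The plate is held square to the jaws. Its far edge runs along v≈190 from (173,190) to (496,190), the rib is in the jaws at (283,275), and the hole is at (336,256). I'll work out where it sits in the hand.

```bash
cat > held.py <<'E'
from h import *
z=np.load("w3.npz"); im,d,K,T=[z[k] for k in("im","d","K","T")]
Mt=np.array(eyes.camera_params("wrist")["mount"]); g=cv2.cvtColor(im,cv2.COLOR_RGB2GRAY).astype(int)
C=cloud(d,K,Mt)  # tool frame
m=np.zeros(d.shape,bool); m[195:235,185:485]=1; m&=(C[...,2]<.02)
A=np.c_[C[m][:,:2],np.ones(m.sum())]; k,_,_,_=np.linalg.lstsq(A,C[m][:,2],rcond=None); print("plate top z=ax+by+c",k.round(4), m.sum())
zt=k[2]
us=list(range(185,486,10)); E=[]
for u in us:
    col=g[175:205,u]; E.append(175+np.argmax(-np.diff(col))+.5)
Q=np.array([ray(u,v,K,Mt,zt) for u,v in zip(us,E)]); f=np.polyfit(Q[:,1],Q[:,0],1); print("edge x at y=0",f[1],"slope deg",np.degrees(f[0]))
row=g[215]; 
for v in(200,215,230):
    l=[u for u in(173,177,168)]
    q=g[v]; dl=160+np.argmax(np.abs(np.diff(q[160:190]))); dr=480+np.argmax(np.abs(np.diff(q[480:510]))); print(v,"ends y",ray(dl+.5,v,K,Mt,zt)[1],ray(dr+.5,v,K,Mt,zt)[1])
E
python3 held.py
```

```text
plate top z=ax+by+c [-0.7061  0.0087  0.0208] 12000
edge x at y=0 0.03589242826934968 slope deg -0.03514271909444115
200 ends y -0.06045518088978371 0.11701655210765828
215 ends y -0.06395983419523675 0.11679517230978699
230 ends y -0.065313468916754 0.11712803674129914
```

```bash
cat >> held.py <<'E'
print(Mt.round(3).tolist()); print(d[195:240:8,200:480:40].round(3)); print(C[195:240:8,200:480:40].round(3)[:,3])
for u,v in((336,251),(496,190),(173,190)): print(u,v,ray(u,v,K,Mt,.004))
E
python3 held.py
```

```text
plate top z=ax+by+c [-0.7061  0.0087  0.0208] 12000
edge x at y=0 0.03589242826934968 slope deg -0.03514271909444115
200 ends y -0.06045518088978371 0.11701655210765828
215 ends y -0.06395983419523675 0.11679517230978699
230 ends y -0.065313468916754 0.11712803674129914
[[-0.001, -0.962, -0.272, 0.074], [1.0, -0.001, 0.0, -0.0], [-0.0, -0.272, 0.962, -0.163], [0.0, 0.0, 0.0, 1.0]]
[[0.17  0.17  0.168 0.17  0.169 0.17  0.17 ]
 [0.17  0.172 0.171 0.17  0.172 0.171 0.171]
 [0.171 0.171 0.173 0.173 0.171 0.172 0.173]
 [0.173 0.173 0.172 0.173 0.175 0.174 0.173]
 [0.174 0.174 0.167 0.175 0.173 0.174 0.174]
 [0.174 0.175 0.155 0.174 0.176 0.176 0.174]]
[[0.037 0.018 0.003]
 [0.033 0.018 0.002]
 [0.029 0.018 0.004]
 [0.025 0.018 0.003]
 [0.02  0.019 0.003]
 [0.017 0.018 0.002]]
336 251 [0.00695658 0.02726526 0.004     ]
496 190 [0.03907523 0.10466928 0.004     ]
173 190 [ 0.03917276 -0.05427675  0.004     ]
```

At the plate-top plane the held plate is 159 mm long, parallel to the jaws and level. Its centre line sits about 1 mm to tool +x, and its hole about 27.5 mm ahead of the TCP. Next I'll carry it over the open part of the channel.

```bash
cat >> h.py <<'E'
def S(x,y,yaw=10.5,o=(.491,.1462)):
    a=np.radians(yaw); return o[0]+x*np.cos(a)-y*np.sin(a), o[1]+x*np.sin(a)+y*np.cos(a)
def Si(p,yaw=10.5,o=(.491,.1462)):
    a=np.radians(yaw); D=np.array(p)[:2]-o; return D@[np.cos(a),np.sin(a)],D@[-np.sin(a),np.cos(a)]
E
python3 -c "
from h import *
t=S(-.075,-.0009); print(t); plan(*t,.12,10.5)"
```

```text
(np.float64(0.4174198939056463), np.float64(0.13164740617128137))
at [ 0.473  -0.1746  0.1549] yaw 4.12 tilt 0.18 t 6.625 F [-0.18 -0.85 -2.29] g 0.111
9 [[0.86, -0.09, 0.1, -0.14], [0.86, -0.08, 0.1, -0.14], [0.86, -0.07, 0.1, -0.14], [0.86, -0.06, 0.1, -0.14], [0.86, -0.05, 0.1, -0.14], [0.86, -0.04, 0.1, -0.14], [0.86, -0.03, 0.1, -0.14], [0.86, -0.02, 0.1, -0.14], [0.86, -0.01, 0.1, -0.14]]
```

```bash
python3 -m jog '[[[0,0.43,-0.05,0,-0.14],[0,0.86,-0.08,0.05,-0.14],[0,0.86,-0.07,0.1,-0.14],[0,0.86,-0.06,0.1,-0.14],[0,0.86,-0.05,0.1,-0.14],[0,0.86,-0.04,0.1,-0.14],[0,0.86,-0.03,0.1,-0.14],[0,0.86,-0.03,0.1,-0.14],[0,0.86,-0.02,0.1,-0.14],[0,0.43,-0.01,0.1,0]]]' && python3 -m jog '[[[0,0.43,-0.02,0.1,0],[0,0,0,0,0],[0,0,0,0,0]]]'
python3 -c "
from h import *
t=S(-.075,-.0009); plan(*t,.075,10.5)"
```

```text
time: 7.88
position: [0.4161, 0.1322, 0.1218]
tool_rot: [-2.006, -2.417, 0.002]
ft_force: [-0.3, 0.3, -2.5]
grip_width: 0.114
time: 8.25
position: [0.414, 0.1458, 0.1186]
tool_rot: [2.012, 2.412, -0.0]
ft_force: [-0.4, -0.6, -2.4]
grip_width: 0.116
at [0.414  0.1458 0.1186] yaw 10.34 tilt 0.03 t 8.25 F [-0.44 -0.61 -2.37] g 0.116
2 [[-0.18, 0.01, 0.54, -0.02], [-0.18, 0.01, 0.54, -0.02]]
```

```bash
python3 -m jog '[[[0,-0.18,0.01,0.54,-0.02],[0,-0.18,0.01,0.54,-0.02],[0,0,0,0,0],[0,0,0,0,0]]]'
python3 - <<'E'
from h import *
im,d,K,T=grab("wrist"); np.savez("w4.npz",im=im,d=d,K=K,T=T); save("w4.png",im)
t=S(-.075,-.0009); plan(*t,.0417,10.5); print(Si(get_state()["position"]))
E
```

```text
time: 8.75
position: [0.4178, 0.1327, 0.0762]
tool_rot: [2.007, 2.416, 0.002]
ft_force: [0.3, -0.3, -2.2]
grip_width: 0.113
at [0.418  0.133  0.0764] yaw 10.59 tilt 0.11 t 8.8 F [-0.34 -0.06 -2.39] g 0.114
1 [[-0.03, -0.02, 0.87, 0.02]]
(np.float64(-0.07418814611239571), np.float64(0.0003563926715199827))
```

View pics/w4.png

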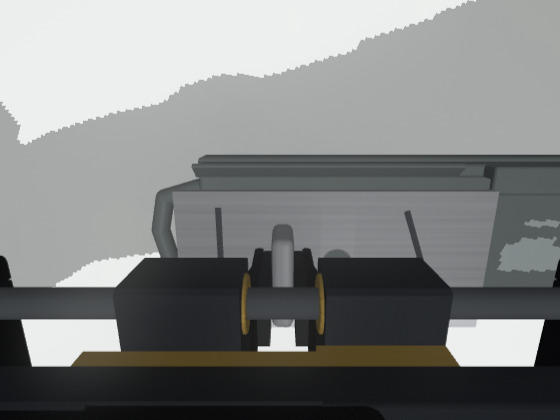

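The wrist view shows the plate's far edge at v≈191, parallel to the channel wall lines at about v = 157, 165, 178 and 190. The keeper begins at about (490,180), just ahead of the plate's front end. I'll use these lines to check the sideways alignment.

Run:
```python
from h import *
z=np.load("w4.npz"); im,d,K,T=[z[k] for k in("im","d","K","T")]
g=cv2.cvtColor(im,cv2.COLOR_RGB2GRAY)
for u in(230,330,430): print(u,g[150:196,u].tolist())
C=cloud(d,K,T)
for u in(250,330,430):
    print(u,[(v,*(np.array(Si(C[v,u]))*1000).round(1),(C[v,u,2]*1000).round(1)) for v in range(152,194,2)])
```

```text
230 [166, 166, 166, 165, 138, 72, 74, 80, 86, 90, 93, 87, 69, 75, 84, 90, 96, 93, 82, 81, 80, 80, 80, 80, 79, 79, 82, 91, 97, 97, 97, 97, 96, 96, 96, 96, 96, 96, 95, 91, 83, 102, 125, 125, 126, 126]
330 [165, 165, 166, 165, 136, 70, 73, 79, 85, 90, 93, 86, 69, 74, 83, 89, 95, 92, 82, 80, 80, 80, 79, 79, 78, 78, 81, 91, 96, 96, 96, 97, 96, 96, 96, 96, 96, 96, 95, 90, 83, 104, 130, 131, 132, 133]
430 [167, 166, 167, 167, 137, 64, 67, 73, 82, 87, 89, 81, 62, 68, 80, 87, 93, 90, 78, 76, 76, 75, 76, 76, 75, 75, 78, 87, 93, 93, 94, 93, 93, 93, 93, 94, 93, 93, 93, 89, 81, 103, 129, 130, 130, 132]
250 [(152, np.float64(-96.8), np.float64(50.8), np.float64(1.6)), (154, np.float64(-96.9), np.float64(49.4), np.float64(0.8)), (156, np.float64(-95.3), np.float64(50.0), np.float64(18.9)), (158, np.float64(-94.9), np.float64(49.3), np.float64(23.7)), (160, np.float64(-94.9), np.float64(48.1), np.float64(24.1)), (162, np.float64(-94.4), np.float64(47.6), np.float64(29.7)), (164, np.float64(-93.1), np.float64(48.3), np.float64(44.6)), (166, np.float64(-93.0), np.float64(47.4), np.float64(45.9)), (168
[... 2684 characters left out ...]
oat64(45.0), np.float64(44.9)), (172, np.float64(9.6), np.float64(43.5), np.float64(42.3)), (174, np.float64(9.8), np.float64(42.3), np.float64(42.1)), (176, np.float64(10.9), np.float64(40.8), np.float64(39.9)), (178, np.float64(17.4), np.float64(37.1), np.float64(25.1)), (180, np.float64(17.9), np.float64(35.6), np.float64(24.3)), (182, np.float64(17.8), np.float64(34.5), np.float64(24.8)), (184, np.float64(18.0), np.float64(33.2), np.float64(24.7)), (186, np.float64(17.8), np.float64(32.1), np.float64(25.6)), (188, np.float64(18.9), np.float64(30.4), np.float64(23.5)), (190, np.float64(-1.1), np.float64(38.7), np.float64(69.6)), (192, np.float64(-2.6), np.float64(38.5), np.float64(73.2))]
```

```bash
python3 -m jog '[[[0,-0.02,-0.02,0.4,0],[0,0,0,0.3,0],[0,0,0,0.12,0],[0,0,0,0,0],[0,0,0,0,0]]]'
python3 -c "
from h import *
plan(*S(-.0193,-.0004),.0417,10.5); print(Si(get_state()['position']))"
```

```text
time: 9.43
position: [0.4168, 0.132, 0.0428]
tool_rot: [2.006, 2.417, 0.001]
ft_force: [-0.5, -0.0, -0.7]
grip_width: 0.113
at [0.4168 0.132  0.0428] yaw 10.62 tilt 0.03 t 9.425 F [-0.54 -0.03 -0.75] g 0.113
2 [[-0.0, 0.7, 0.01, 0.01], [0.0, 0.7, 0.01, 0.01]]
(np.float64(-0.07558616488003515), np.float64(-0.00047757631068933245))
```

```bash
python3 -m jog '[[[0,0,0.1,0,0],[0,0,0.1,0,0],[0,0,0.1,0,0],[0,0,0,0,0]]]'; python3 -m jog '[[[0,0,0.1,0,0],[0,0,0.1,0,0],[0,0,0,0,0]]]'
python3 -c "
from h import *
plan(*S(-.0193,-.0004),.0417,10.5); print(Si(get_state()['position']))"
```

```text
time: 9.93
position: [0.4288, 0.1341, 0.0427]
tool_rot: [2.006, 2.417, 0.0]
ft_force: [0.1, 0.1, -2.5]
grip_width: 0.112
time: 10.3
position: [0.4365, 0.1356, 0.0426]
tool_rot: [2.006, 2.417, 0.0]
ft_force: [-0.3, -0.3, -2.4]
grip_width: 0.115
at [0.4365 0.1356 0.0426] yaw 10.61 tilt 0.02 t 10.3 F [-0.31 -0.27 -2.36] g 0.115
2 [[0.0, 0.45, 0.01, 0.01], [0.0, 0.45, 0.01, 0.01]]
(np.float64(-0.055491909055283783), np.float64(-0.0005294211049628933))
```

```bash
python3 -m jog '[[[0,0,0.2,0,0],[0,0,0.25,0,0],[0,0,0.25,0,0],[0,0,0.15,0,0],[0,0,0.05,0,0],[0,0,0,0,0],[0,0,0,0,0]]]'
python3 -c "
from h import *
plan(*S(-.0193,-.0004),.0387,10.5); print(Si(get_state()['position']))"
```

```text
time: 11.18
position: [0.4712, 0.1421, 0.0425]
tool_rot: [-2.006, -2.417, 0.0]
ft_force: [0.5, -0.3, -1.3]
grip_width: 0.111
at [0.4712 0.1421 0.0425] yaw 10.62 tilt 0.02 t 11.175 F [ 0.49 -0.3  -1.35] g 0.111
1 [[0.0, 0.02, 0.09, 0.02]]
(np.float64(-0.02023711753365239), np.float64(-0.0004167206775127847))
```

```bash
python3 -m jog '[[[0,0,0.02,0.02,0],[0,0,0,0.02,0],[0,0,0,0.02,0],[0,0,0,0,0]]]'; python3 -m jog '[[[0,0,0,0.015,0],[0,0,0,0,0]]]';python3 -m jog '[[[0,0,0,0.015,0],[0,0,0,0,0]]]';  python3 -m jog '[[[0,0,0,0.015,0],[0,0,0,0,0]]]'
python3 -c "
from h import *
plan(*S(-.0193,-.0004),.0367,10.5); print(Si(get_state()['position']))"
```

```text
time: 11.68
position: [0.4722, 0.1423, 0.0401]
tool_rot: [-2.006, -2.417, 0.0]
ft_force: [-0.4, -0.5, -1.9]
grip_width: 0.112
time: 11.92
position: [0.4723, 0.1423, 0.0395]
tool_rot: [-2.006, -2.417, -0.0]
ft_force: [-0.6, -0.5, -1.3]
grip_width: 0.11
time: 12.18
position: [0.4723, 0.1423, 0.0389]
tool_rot: [-2.006, -2.417, -0.0]
ft_force: [-0.1, 0.0, -2.2]
grip_width: 0.112
time: 12.42
position: [0.4723, 0.1423, 0.0383]
tool_rot: [-2.006, -2.418, 0.0]
ft_force: [-0.4, 0.2, -2.4]
grip_width: 0.111
at [0.4723 0.1423 0.0383] yaw 10.62 tilt 0.0 t 12.425 F [-0.36  0.18 -2.44] g 0.111
1 [[0.0, -0.0, 0.04, 0.02]]
(np.float64(-0.01912083301131687), np.float64(-0.000410802757192258))
```

```bash
for i in 1 2 3 4; do python3 -m jog '[[[0,0,0,0.015,0],[0,0,0,0,0]]]' | egrep 'posi|ft'; done
```

```text
position: [0.4723, 0.1423, 0.0377]
ft_force: [0.3, -0.9, -2.1]
position: [0.4723, 0.1423, 0.0371]
ft_force: [1.2, -0.8, -2.7]
position: [0.4723, 0.1423, 0.0365]
ft_force: [0.3, -0.1, -2.1]
position: [0.4723, 0.1423, 0.0359]
ft_force: [-0.2, -0.2, -1.7]
```

The underside is now about 3 mm above the deck with no contact force, which is below the pin top, so the pin is in the hole. I'll keep lowering gently.

```bash
for i in 1 2 3; do python3 -m jog '[[[0,0,0,0.015,0],[0,0,0,0,0]]]' | egrep 'posi|ft'; done
```

```text
position: [0.4723, 0.1423, 0.0353]
ft_force: [-0.2, -0.1, -2.5]
position: [0.4722, 0.1423, 0.0347]
ft_force: [-0.1, -0.5, -2.0]
position: [0.4723, 0.1423, 0.0341]
ft_force: [-0.2, -0.0, -1.7]
```

```bash
for i in 1 2 3; do python3 -m jog '[[[0,0,0,0.01,0],[0,0,0,0,0]]]' | egrep 'posi|ft'; done
```

```text
position: [0.4723, 0.1423, 0.0338]
ft_force: [0.1, 0.5, -1.5]
position: [0.4723, 0.1423, 0.0333]
ft_force: [0.2, -0.5, -1.3]
position: [0.4723, 0.1423, 0.0329]
ft_force: [-0.3, 1.1, -1.5]
```

```bash
python3 -m jog '[[[0,0,0,0.005,0],[0,0,0,0,0]]]' | egrep 'posi|ft';  python3 -m jog '[[[0.15,0,0,0,0],[0.2,0,0,0,0],[0.3,0,0,0,0],[0.3,0,0,0,0]]]'
python3 -m jog '[[[0.35,0,0,-0.3,0],[0.35,0,0,-0.7,0],[0.35,0,0,-1,0],[0.35,0,0,-1,0],[0.35,-0.4,0,-1,0],[0.35,-0.4,0,-1,0],[0.35,-0.4,0,-1,0],[0.35,-0.4,0,0,0],[0.35,-0.4,0,0,0],[0.35,0,0,0,0]]]'
python3 - <<'E'
from h import *
im,d,K,T=grab("wrist"); np.savez("w5.npz",im=im,d=d,K=K,T=T); save("w5.png",im)
C=cloud(d,K,T); a=np.radians(10.5); 
sx,sy=[np.array(q) for q in (( C[...,0]-.491)*np.cos(a)+(C[...,1]-.1462)*np.sin(a), -(C[...,0]-.491)*np.sin(a)+(C[...,1]-.1462)*np.cos(a))]
m=(abs(sy)<.03)&(sx>-.07)&(sx<.08)&(abs(C[...,2]-.029)<.006)
k,_,_,_=np.linalg.lstsq(np.c_[sx[m],sy[m],np.ones(m.sum())],C[...,2][m],rcond=None); print("plate top plane slopes",k,m.sum())
m=(abs(sy)<.03)&(sx>-.122)&(sx<-.11)&(abs(C[...,2]-.024)<.006); print("bare deck z",np.median(C[...,2][m]),m.sum())
m=(C[...,2]>.045)&(C[...,2]<.062)&(abs(sy)<.028)&(abs(sx+.02)<.03); print("rib",np.median(sx[m]),np.median(sy[m]),np.median(C[...,2][m]))
E
```

```text
position: [0.4723, 0.1423, 0.0328]
ft_force: [0.5, -0.1, -1.7]
time: 15.68
position: [0.4724, 0.1423, 0.0329]
tool_rot: [2.006, 2.417, 0.0]
ft_force: [-0.3, 0.0, 0.8]
grip_width: 0.283
time: 16.92
position: [0.4866, 0.062, 0.2718]
tool_rot: [-2.009, -2.414, 0.003]
ft_force: [-0.5, -0.4, -0.6]
grip_width: 0.346
plate top plane slopes [0.00050497 0.0004896  0.02998987] 7062
bare deck z 0.025069096635617738 591
rib -0.01983641132664172 0.0003734567129334227 0.05550093321349975
```

View pics/w5.png

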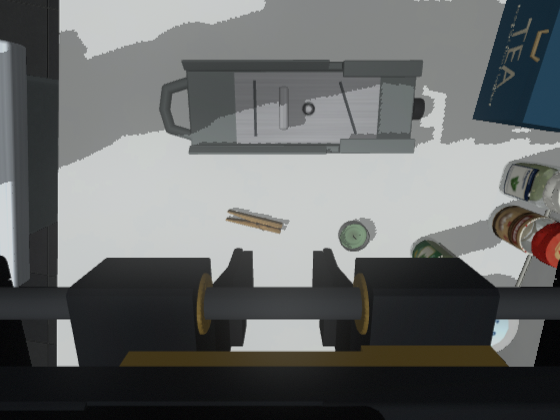

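The view shows the plate flat in the channel with the pin in its hole at (308,108), its front under the keepers and the peg and candle undisturbed. Its top is 4.9 mm above the bare deck, which matches the 5 mm thickness, and it slopes under 0.001 rad. I'm handing it in.

```bash
python3 -c "
from bench import job
print(job.close_job())"
```

```text
the job is handed in; nothing more can be done
None
```

The insert plate is in the slicer with the pin in its hole, lying flat on the deck with its front end under the keepers. I handed the job in at about 17 s of the 51 s allowed, and the system reported no verdict.

**How it differed from the task:** I did not lay the plate down and push it along the pin until it dropped. I found the pin with the wrist camera, about 8 mm towards the keeper end from the slot's middle. I then carried the plate level under the keepers, just above pin height, and lowered it over the pin in steps of 0.2 to 0.6 mm. The wrist force never showed a clear contact on the way down.

**Last checks:**
- **Flatness:** the plate's top is 4.9 mm above the bare deck, against a 5 mm thickness, and it tilts less than 0.001 rad.
- **Position:** from the rib, the hole should be about 8 mm past the slot's middle and within about 0.5 mm of the centre line.
- **Other objects:** the peg and candle looked undisturbed in the last picture. The jar was only partly in view, and I did not measure whether any of the three had moved; the arm never came near them.
- **Robot:** clear of everything.

**Checks that failed or disagreed:** one outline measurement of the loose plate and one plane fit of the held plate failed, and I replaced both with direct measurements. One wrist-force reading was odd as the plate entered the channel, but the next readings were normal.

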